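Find the fullest parts pot by its weight and hang it in the bench holder

TASK

Four identical closed parts pots stand on the blue mat; lift them by their knobs to feel which is the heaviest, and set that one gently into the round collar of the pot holder so that its lid flange rests flat on the rim. Leave the other three standing upright where they were (put any you lift back in its place), always keep the pots upright, and do not disturb anything else on the bench.

Things in the scene. Friction and masses are not known exactly. Their poses are not given: they have to be found in the camera images.
- pot_a: one of four identical-looking closed pots: black tapered body (36 mm across at the foot, 46 mm at 45 mm height), grey lid flange 58 mm across from 45 to 51 mm height, black round knob 24 mm across from 51 to 77 mm height; lid fixed on. Loose parts are hidden inside; a whole pot weighs 0.11 to 0.38 kg, the heaviest at least 0.1 kg more than any other. Origin: centre of the underside, z up
- pot_b: one of four identical-looking closed pots: black tapered body (36 mm across at the foot, 46 mm at 45 mm height), grey lid flange 58 mm across from 45 to 51 mm height, black round knob 24 mm across from 51 to 77 mm height; lid fixed on. Loose parts are hidden inside; a whole pot weighs 0.11 to 0.38 kg, the heaviest at least 0.1 kg more than any other. Origin: centre of the underside, z up
- pot_c: one of four identical-looking closed pots: black tapered body (36 mm across at the foot, 46 mm at 45 mm height), grey lid flange 58 mm across from 45 to 51 mm height, black round knob 24 mm across from 51 to 77 mm height; lid fixed on. Loose parts are hidden inside; a whole pot weighs 0.11 to 0.38 kg, the heaviest at least 0.1 kg more than any other. Origin: centre of the underside, z up
- pot_d: one of four identical-looking closed pots: black tapered body (36 mm across at the foot, 46 mm at 45 mm height), grey lid flange 58 mm across from 45 to 51 mm height, black round knob 24 mm across from 51 to 77 mm height; lid fixed on. Loose parts are hidden inside; a whole pot weighs 0.11 to 0.38 kg, the heaviest at least 0.1 kg more than any other. Origin: centre of the underside, z up
- holder_rim (a point): centre of the top rim of the pot holder's round aluminium collar, 60 mm above the table; the rim is 62 mm across outside, 50 mm inside, the bore narrows downwards to 40 mm. A seated pot hangs with its lid flange on the rim: its origin is then 45 mm below this point, its underside clear of the base plate
- mat: blue mat 210 x 210 x 3 mm fixed on the table; the four pots start upright on it in a square, 100 mm apart (give or take 12 mm); origin at the centre of its underside
- screwdriver: screwdriver with red handle, 170 mm long, lying on the mat between the pots, not above 30 mm high; bystander, origin at the underside near its middle
- syringe: green and white flux syringe, about 135 mm long, 25 mm high, lying beside the holder; bystander, origin at the underside near its middle
- spool: steel solder spool, 52 mm across, 34 mm high, standing beside the holder; bystander, origin at the underside near its middle
- tin: small round yellow tin, 48 mm across, 30 mm high; bystander, origin at the underside near its middle
- tweezers: steel tweezers, 120 mm long, 6 mm high; bystander, origin at the underside near its middle
- eraser: white eraser block 50 x 25 x 14 mm; bystander, origin at the underside near its middle
- holder: the fixed pot holder: an aluminium collar on a green base plate 100 x 100 x 6 mm; origin at the centre of the base plate's underside, on the collar's axis, 60 mm below the rim
Not all that is in view belongs to the job. Leave any orange or purple look-alike of the pot_c alone.

How it is judged:
By the outcome, as a careful person would: the job done as asked, in the order asked, and still so for the second after the job is handed in, with the robot touching nothing.
It also fails if it takes over 67 s, if anything falls off the work surface, if the arm or the gripper's body presses on something with over 40 N, if the wrist force passes 120 N, or if a joint passes its speed limit or range.

ROBOT

A 7-joint arm with a two-finger parallel gripper is mounted at the origin on the work surface. World frame = base frame: x ahead of the robot, y to its left, z up, the work surface at z = 0. Lengths are in m, angles in rad, forces in N, time in s.
With the tool pointing down it reaches from about 0.425 to 0.925 m from the base axis. Payload 6.8 kg.
Tool frame: the origin (TCP) lies on the front face of the gripper's body, between the roots of the fingers; the fingertips stand 73 mm ahead of it and the grasp point (between the pads) lies 54 mm ahead of it (env.nose_length is the distance from the TCP to the fingertips, in m); z points along the fingers, y is the direction in which the jaws open and shut (so a half turn about z gives the same grasp; the last joint's range is limited). The gripper opens to 85 mm and grips with 20 to 120 N. Pads are 22 mm wide; open, the fingers measure 114 mm over their backs; the gripper's body (76 mm by 85 mm) begins 54 mm behind the grasp point. The pads swing forward as they close: fully open they stand 13 mm farther back than shut.
Start: joints at [1.224, 0.477, 0.022, 1.555, -0.011, 1.109, -0.083], TCP at [0.16, -0.656, 0.304] pointing down, gripper open.
Joint ranges: [-2.96, 2.96], [-0.34, 2.1], [-1.41, 1.46], [0.24, 2.44], [-1.37, 4.51], [0.17, 1.92], [-2.96, 2.96]. Speed limits (rad/s): [2.39, 2.39, 3.14, 3.14, 3.14, 3.14, 3.14].

INTERFACE

Orientations are given as a unit quaternion [w, x, y, z].
In Python, from cell import env, kin, camera, calibration, job gives the robot as it stands. The module is installed in compiled form; this text tells all that it offers. Calls block until the motion is done:
- env.reach(position, orientation): joint-space move of the TCP to a pose.
- env.movel(position, velocity=0.15, rot=None, stop_force=None): straight line of the TCP; rot=None keeps the orientation; velocity is the mean speed in m/s. With stop_force (N) it stops when the force on the tool has changed by that much, and returns True; else False.
- env.goto_joints(angles): joint-space move.
- env.grip(opening, f_grip=None): finger opening in m; f_grip is the grip in N (None keeps the last); returns when the fingers have stopped.
- env.dwell(seconds).
- kin.inverse_kinematics(position, orientation): joint angles nearest the present ones, or None.
- env.get_state(): the state.
- camera(name): name is "side" or "top" or "wrist"; returns (picture, depth): 384x512x3 uint8, blue, green, red; 384x512 float32, m along the optical axis (not along the pixel's ray), 0 where there is no reading.
- calibration(name): a dict with "fx", "fy", "cx", "cy" (pixels), "rvec" (rotation vector, rad) and "tvec" (3), from world to camera coordinates, as OpenCV has them. Camera axes: x right, y down, z forward; pixel columns grow to the right and rows downward; lengths in m; the calibration is good to about 2 mm. A picture is of the moment at which its call begins: read the wrist's pose just before it. calibration takes no time and is no camera call; for the wrist camera it gives the pose at the moment of the call.
A pose or a line that the arm cannot do raises env.PlanningError and nothing moves.
- job.job_done(): hands the job in, once; it reports no verdict.
The state is a dict: "time": time; "qpos": joint angles; "joint_velocities": joint speeds; "joint_torque": joint torques, N m; "tcp_pos": TCP position; "orientation": TCP orientation; "force": force on the tool from outside, world axes, zero at the start; "torque": the same for the moment, N m; "opening": finger opening in m.
Only numpy, scipy, OpenCV 4.12 (cv2) and the standard library are available. Lean on these libraries where they do the work, as an engineer would, in place of code of your own. Each camera call takes 0.05 s, during which the arm holds its last target. There are 200 camera calls.

## Working session

There is one attempt and no reset: what is moved stays moved. The work goes in short steps, each a Python script; the robot and the scene stay as the last script left them, time stands still between calls to the robot, and variables do not carry over. Pictures are saved under pics/ and viewed, about 8 in all and at most 12, crops included, and the job is handed in when it is done.

```bash
mkdir -p pics
python3 - <<'E'
from cell import env,kin,camera,calibration,job
import cv2,numpy as np
for n in ("top","side"):
    p,d=camera(n); cv2.imwrite(f"pics/{n}1.png",p); np.save(f"pics/{n}1.npy",d); c=calibration(n); print(n,c)
s=env.get_state(); print(s)
E
```

```text
top {'fx': 461.3133537244706, 'fy': 461.3133537244706, 'cx': 255.82801492893253, 'cy': 188.27856581322183, 'rvec': array([ 2.10230778, -2.1468179 ,  0.15412329]), 'tvec': array([0.05528037, 0.55232543, 0.9683616 ])}
side {'fx': 417.1623964371686, 'fy': 417.1623964371686, 'cx': 255.84824458085382, 'cy': 187.18078909282048, 'rvec': array([ 0.24005805, -2.73520714,  1.34584984]), 'tvec': array([0.5598183 , 0.07108705, 1.03699206])}
{'time': 0.1, 'qpos': array([ 1.2239304 ,  0.47771087,  0.02233123,  1.55633817, -0.01149417,
        1.10929841, -0.08312119]), 'joint_velocities': array([-0.00090783, -0.0008855 , -0.00173951, -0.00442877,  0.00123833,
        0.00174913, -0.0018842 ]), 'joint_torque': array([ 3.12119068e-03, -5.97772443e+01,  1.61293253e+00, -2.81961286e+01,
        1.27571283e-02,  4.98631343e-03, -1.79442407e-05]), 'tcp_pos': array([ 0.15954677, -0.65545237,  0.30303311]), 'orientation': array([-7.98454601e-04,  9.92881286e-01,  1.19105372e-01, -1.55120118e-04]), 'force': array([-0.45504057, -0.09328414, -0.28818494]), 'torque': array([-0.00178792,  0.02384149, -0.03757149]), 'opening': 0.08544136907978567}
```

View pics/top1.png

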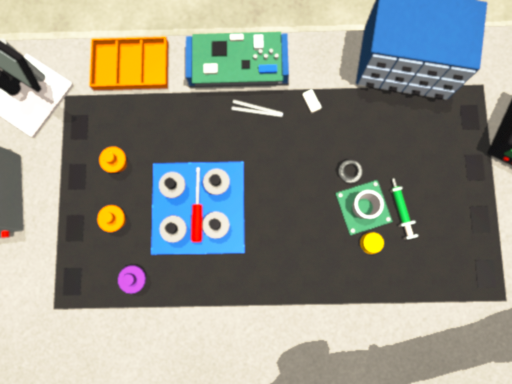

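View pics/side1.png

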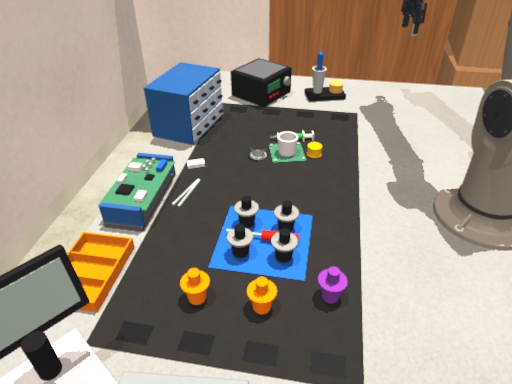

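The top view shows the four black-knobbed pots on the blue mat at about (172,185), (216,181), (173,229) and (215,225). The look-alikes are orange at (112,160) and (111,219), and purple at (131,280); I'll leave those alone. The collar is at (369,205), with the spool at (350,171), the tin at (373,243) and the syringe at (403,210). The screwdriver lies at (197,205), running along image y between the pots.

```bash
cat > h.py <<'E'
from cell import env,kin,camera,calibration,job
import cv2,numpy as np
def cloud(d,c):
    R,_=cv2.Rodrigues(np.array(c["rvec"])); v,u=np.mgrid[:384,:512]
    P=np.stack([(u-c["cx"])/c["fx"]*d,(v-c["cy"])/c["fy"]*d,d],-1)
    return (P-np.array(c["tvec"]))@R
def ray(u,v,z,c):
    R,_=cv2.Rodrigues(np.array(c["rvec"])); o=-R.T@np.array(c["tvec"])
    w=R.T@np.array([(u-c["cx"])/c["fx"],(v-c["cy"])/c["fy"],1]); return o+w*(z-o[2])/w[2]
E
python3 - <<'E'
from h import *
c=calibration("top"); p=cv2.imread("pics/top1.png"); d=np.load("pics/top1.npy"); W=cloud(d,c)
print("mat z",W[250,160],W[250,236], "corners",[ray(u,v,.003,c)[:2].round(3) for u,v in((151,164),(243,162),(245,253),(152,254))])
for n,u,v in(("p1",172,185),("p2",216,181),("p3",173,229),("p4",215,225),("holder",369,205),("spool",350,171),("tin",373,243),("purp",131,280),("or",111,219)):
    s=np.s_[v-22:v+23,u-22:u+23]; w=W[s].reshape(-1,3); z=w[:,2]; top=z.max()
    for lo,hi in((.047,.064),(.064,.09),(.02,.045)):
        m=(z>lo)&(z<hi)
        if m.sum()>15:
            q=w[m]; (x,y),r=cv2.minEnclosingCircle((q[:,:2]*1000).astype(np.float32)); print(n,lo,m.sum(),"mean",q.mean(0).round(4),"circ",round(x,1),round(y,1),round(r,1),"zmed",np.median(q[:,2]).round(4))
# screwdriver red, syringe, green plate
hsv=cv2.cvtColor(p,cv2.COLOR_BGR2HSV)
m=((hsv[...,0]<5)|(hsv[...,0]>174))&(hsv[...,1]>180); m[:,:150]=0;m[:,250:]=0
print("red",W[m].min(0),W[m].max(0))
big=cv2.resize(p[140:270,140:430],None,fx=2.7,fy=2.7,interpolation=cv2.INTER_CUBIC); cv2.imwrite("pics/crop1.png",big)
E
```

```text
mat z [0.4243814  0.263053   0.00498588] [0.42099337 0.09169851 0.00491458] corners [array([0.624, 0.288]), array([0.623, 0.073]), array([0.414, 0.072]), array([0.416, 0.281])]
p1 0.047 427 mean [0.5634 0.2277 0.0538] circ 565.2 229.5 29.4 zmed 0.0536
p1 0.064 110 mean [0.5639 0.2284 0.0783] circ 564.8 229.2 12.4 zmed 0.0789
p2 0.047 427 mean [0.5684 0.1312 0.0536] circ 569.5 132.0 29.1 zmed 0.0537
p2 0.064 108 mean [0.5689 0.131  0.0784] circ 569.4 131.3 11.8 zmed 0.0792
p3 0.047 448 mean [0.467  0.2249 0.0537] circ 467.7 226.0 28.8 zmed 0.0537
p3 0.064 112 mean [0.4674 0.2248 0.0783] circ 468.2 225.6 12.1 zmed 0.0792
p3 0.02 163 mean [0.478  0.185  0.0264] circ 479.7 184.1 38.3 zmed 0.0265
p4 0.047 454 mean [0.4738 0.1324 0.0537] circ 474.3 133.3 29.0 zmed 0.0537
p4 0.064 105 mean [0.4737 0.1322 0.079 ] circ 474.5 132.7 11.7 zmed 0.0795
p4 0.02 322 mean [0.4827 0.1769 0.0263] circ 483.1 179.1 41.8 zmed 0.0265
holder 0.047 284 mean [ 0.512  -0.199   0.0575] circ 511.8 -197.4 30.7 zmed 0.0585
holder 0.02 127 mean [ 0.5154 -0.2029  0.0327] circ 510.5 -194.8 27.3 zmed 0.0327
spool 0.047 38 mean [ 0.5378 -0.1953  0.0579] circ 536.6 -193.9 14.1 zmed 0.0582
tin 0.02 319 mean [ 0.4303 -0.2082  0.0291] circ 430.7 -209.1 21.7 zmed 0.0293
purp 0.047 456 mean [0.3621 0.312  0.0511] circ 361.8 314.2 28.8 zmed 0.0509
purp 0.064 122 mean [0.3621 0.313  0.0758] circ 361.7 314.1 12.3 zmed 0.0764
or 0.047 425 mean [0.4925 0.3608 0.0512] circ 493.3 363.2 29.3 zmed 0.0508
or 0.064 114 mean [0.4933 0.3618 0.0756] circ 493.8 362.6 12.1 zmed 0.0766
red [0.44159544 0.16793936 0.01669636] [0.52235369 0.18831639 0.03303727]
```

View pics/crop1.png

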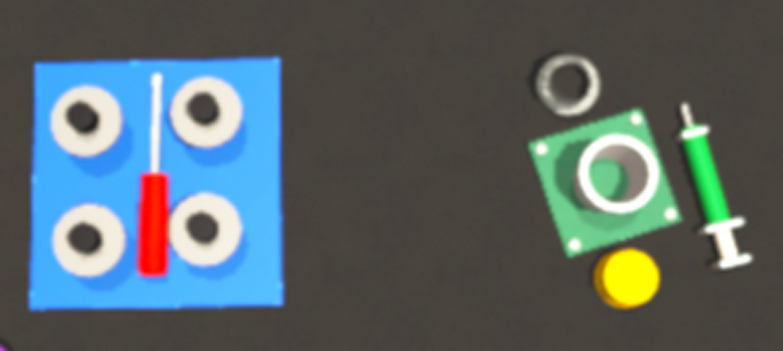

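The crop shows four pots with light lids and black knobs, and the collar with nothing in it. Depth gives flange radii of about 29 mm, knob tops near 0.079 m and a collar radius of 31 mm, all matching the description. Next is a wrist look over the holder and then over the pots.

```bash
cat >> h.py <<'E'
def quat(a): # tool down, jaws (tool y) along world angle a+90deg mirrored
    return [0,np.cos(a/2),np.sin(a/2),0]
def fit(W,x,y,lo,hi,r=.04):
    m=(np.hypot(W[...,0]-x,W[...,1]-y)<r)&(W[...,2]>lo)&(W[...,2]<hi); q=W[m]
    if len(q)<20: return None
    (cx,cy),rr=cv2.minEnclosingCircle((q[:,:2]*1000).astype(np.float32))
    return round(cx/1e3,4),round(cy/1e3,4),round(rr,1),np.median(q[:,2]).round(4),len(q)
P={"p1":(.565,.229),"p2":(.569,.1315),"p3":(.468,.2257),"p4":(.4743,.133)}; H=(.5115,-.198)
E
python3 - <<'E'
from h import *
def look(n):
    c=calibration("wrist"); p,d=camera("wrist"); cv2.imwrite(f"pics/{n}.png",p); np.save(f"pics/{n}.npy",d); return cloud(d,c)
for a in(0,np.pi/2,-np.pi/2):
    print(a,[None if (q:=kin.inverse_kinematics([*xy,.25],quat(a))) is None else q.round(2)[[0,4,6]] for xy in [H,*P.values()]])
t=env.get_state()["time"]
env.reach([.50,-.198,.30],quat(0)); W=look("w1"); print("H",fit(W,*H,.052,.064),env.get_state()["time"]-t)
env.reach([.50,.18,.32],quat(0)); W=look("w2")
for k,v in P.items(): print(k,fit(W,*v,.048,.062),fit(W,*v,.07,.09,.025))
s=env.get_state();print(s["time"],s["force"])
cv2.imwrite("pics/w12.png",np.hstack([cv2.resize(cv2.imread(f"pics/{n}.png"),(400,300)) for n in("w1","w2")]))
E
```

```text
0 [array([ 0.46,  0.11, -1.41]), array([ 0.13,  0.48, -2.45]), array([ 0.18,  0.34, -2.2 ]), array([ 0.31,  0.56, -2.64]), array([ 0.29,  0.32, -2.27])]
1.5707963267948966 [array([0.67, 0.22, 0.05]), array([ 0.27,  0.65, -1.01]), array([ 0.38,  0.53, -0.78]), array([ 0.23,  0.47, -0.99]), array([ 0.48,  0.48, -0.84])]
-1.5707963267948966 [array([ 0.19, -0.03, -2.86]), array([0.31, 0.72, 2.08]), array([0.49, 0.69, 2.24]), array([0.33, 0.59, 2.05]), array([0.54, 0.54, 2.25])]
H (0.5135, -0.2011, 30.6, np.float64(0.0588), 1256) 2.1
p1 (0.5668, 0.2261, 28.9, np.float64(0.0533), 2213) (0.5667, 0.2262, 12.0, np.float64(0.0792), 575)
p2 (0.5717, 0.1283, 29.0, np.float64(0.0533), 2240) (0.5718, 0.1285, 11.8, np.float64(0.0792), 584)
p3 (0.4697, 0.2228, 28.9, np.float64(0.0533), 1702) (0.4699, 0.223, 11.9, np.float64(0.0792), 476)
p4 (0.4762, 0.13, 29.1, np.float64(0.0532), 1730) (0.4766, 0.13, 11.9, np.float64(0.0791), 484)
3.6583 [-0.17482231 -0.18523413  0.45871663]
```

View pics/w12.png

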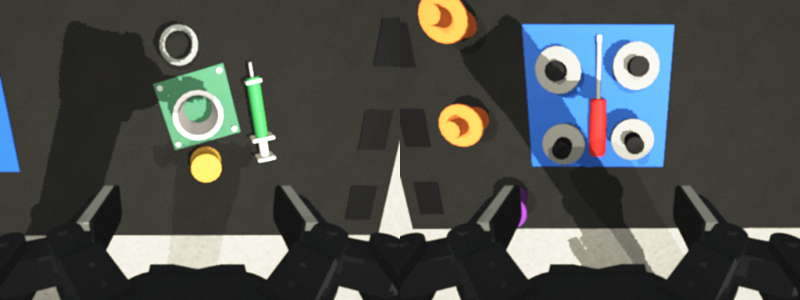

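The wrist fits match the sizes and heights, but sit consistently about (+2, −3) mm from the top camera for both the pots and the holder. I'll start from the average and find the true bias from the gripped pots: jaws along y for one, along x for another. First I'll weigh p4.

```bash
cat >> h.py <<'E'
P={"p1":(.566,.2275),"p2":(.5703,.130),"p3":(.469,.2243),"p4":(.4755,.1315)}
ZG=.132
def fz(n=10):
    f=[]
    for _ in range(n): env.dwell(.03); f.append(env.get_state()["force"])
    return np.mean(f,0)
def weigh(k,a,putback=True,lift=.035):
    x,y=P[k]; t=env.get_state()["time"]
    env.grip(.036,20)
    env.reach([x,y,.19],quat(a)); 
    f0=fz()
    hit=env.movel([x,y,ZG],.10,stop_force=6)
    z=env.get_state()["tcp_pos"][2]
    if hit: z+=.003; env.movel([x,y,z],.05)
    env.grip(.0,50); o=env.get_state()["opening"]; f1=env.get_state()["force"]
    env.movel([x,y,z+lift],.08); env.dwell(.2); f2=fz(); t2=env.get_state()
    print(k,"hit",hit,"z",round(z,4),"open",round(o,4),"fgrip",f1.round(1),"f0",f0.round(2),"lift",f2.round(2),"W",round(f0[2]-f2[2],2),"torque",t2["torque"].round(2),flush=True)
    if putback: release(x,y,z)
    print("dt",round(env.get_state()["time"]-t,2),"T",round(env.get_state()["time"],2)); return f0[2]-f2[2]
def release(x,y,z):
    env.movel([x,y,z+.003],.08); hit=env.movel([x,y,z],.03,stop_force=6); s=env.get_state()
    env.grip(.036); env.movel([x,y,.19],.12); print("set down",hit,s["tcp_pos"].round(4),s["force"].round(1))
E
python3 - <<'E'
from h import *
weigh("p4",0)
E
```

```text
p4 hit False z 0.1322 open 0.0221 fgrip [ 0.3 -0.3  4.2] f0 [-0.09  0.07  0.1 ] lift [-0.07  0.2  -1.16] W 1.26 torque [-0.02 -0.01  0.02]
set down False [0.476  0.1317 0.1328] [-0.1 -0.4  1.5]
dt 5.33 T 8.99
```

```bash
sed -i 's/^ZG=.*/ZG=.1335/' h.py
python3 - <<'E'
from h import *
weigh("p2",np.pi/2)
w=weigh("p1",np.pi/2)
env.reach([.50,.18,.32],quat(0))
c=calibration("wrist"); p,d=camera("wrist"); cv2.imwrite("pics/w3.png",p); W=cloud(d,c)
ct=calibration("top"); pt,dt=camera("top"); cv2.imwrite("pics/top3.png",pt); T=cloud(dt,ct)
for k,v in P.items(): print(k,v,"wrist",fit(W,*v,.048,.062),"top",fit(T,*v,.048,.062))
E
```

```text
p2 hit False z 0.1335 open 0.022 fgrip [ 0.4 -0.1  1.9] f0 [ 0.1  -0.1   0.05] lift [ 0.17 -0.08 -1.24] W 1.29 torque [-0.06  0.03  0.01]
set down False [0.5707 0.1303 0.1342] [-0.3 -0.7  6.1]
dt 5.66 T 14.65
p1 hit False z 0.1335 open 0.022 fgrip [-0.1  0.4  2.7] f0 [ 0.06 -0.28 -0.03] lift [-0.15 -0.03 -3.18] W 3.15 torque [-0.02 -0.01 -0.06]
set down False [0.5662 0.2279 0.1344] [-2.8 -1.4  5.2]
dt 4.84 T 19.49
p1 (0.566, 0.2275) wrist (0.5668, 0.226, 28.9, np.float64(0.0533), 2230) top None
p2 (0.5703, 0.13) wrist (0.5717, 0.1284, 28.9, np.float64(0.0532), 2257) top (0.5699, 0.1317, 29.0, np.float64(0.0535), 413)
p3 (0.469, 0.2243) wrist (0.4697, 0.2229, 29.0, np.float64(0.0532), 1707) top None
p4 (0.4755, 0.1315) wrist (0.4764, 0.1301, 29.0, np.float64(0.0532), 1734) top (0.4745, 0.1328, 28.7, np.float64(0.0535), 350)
```

The lifts gave p4 1.26 N, p2 1.29 N and p1 3.15 N. The gripped pots put the true positions within 1 mm of the average estimate, so the rim centre should be about (0.5125, −0.1996). Next I'll weigh p3, then lift p1 and carry it to above the collar.

Run:
```python
from h import *
w3=weigh("p3",0)
if w3<2.6:
    w=weigh("p1",np.pi/2,putback=False,lift=.04)
    x,y=P["p1"]; hx,hy=.5125,-.1996
    env.movel([x,y,.24],.12); env.movel([hx,hy,.24],.22); env.movel([hx,hy,.20],.1)
    p,d=camera("side"); p2,_=camera("wrist"); s=env.get_state()
    print(s["time"],s["tcp_pos"],s["force"],s["opening"])
    cv2.imwrite("pics/carry.png",np.hstack([cv2.resize(p[60:240,200:400],(400,360)),cv2.resize(p2,(400,360))]))
```

```text
p3 hit False z 0.1337 open 0.0227 fgrip [-0.3 -0.2  4.2] f0 [ 0.37 -0.18 -0.01] lift [-0.14 -0.01 -1.29] W 1.28 torque [ 0.01 -0.04 -0.01]
set down False [0.4694 0.2246 0.1343] [-1.9 -0.9  5.5]
dt 4.98 T 25.73
p1 hit False z 0.1335 open 0.0221 fgrip [-0.5 -0.3  2.9] f0 [-0.14  0.32 -0.27] lift [-0.21  0.02 -3.49] W 3.22 torque [ 0.04 -0.02 -0.02]
dt 4.02 T 29.76
33.225 [ 0.5130057  -0.19950104  0.20054856] [-0.10056109  0.43352839 -3.22862635] 0.02243828041854372
```

View pics/carry.png

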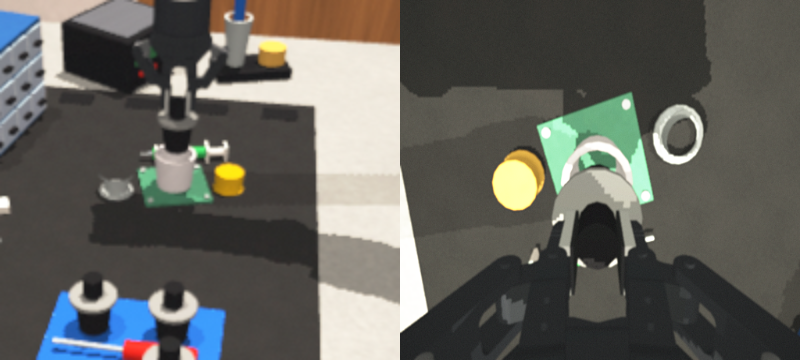

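The pot hangs upright from the jaws above the collar: crop (178,130) on the side view, and lined up with the collar in the wrist view. p3 weighed 1.28 N, so p1 is the heaviest at 3.2 N. Now I'll lower it.

Run:
```python
from h import *
hx,hy=.5125,-.1996
def st(t): s=env.get_state(); print(t,round(s["time"],2),s["tcp_pos"].round(4),s["force"].round(2),s["torque"].round(2),round(s["opening"],4))
h=env.movel([hx,hy,.160],.06,stop_force=5); st(h)
if not h:
    h=env.movel([hx,hy,.149],.03,stop_force=4); st(h)
if not h:
    h=env.movel([hx,hy,.1440],.012,stop_force=3); st(h)
p,d=camera("side"); cv2.imwrite("pics/seat.png",cv2.resize(p[90:190,230:350],(720,600),interpolation=cv2.INTER_CUBIC))
```

```text
False 34.04 [ 0.5128 -0.1995  0.1602] [-0.23 -0.58 -3.13] [ 0.03 -0.03  0.01] 0.0222
False 34.56 [ 0.5124 -0.1996  0.1489] [ 0.23 -0.95 -3.23] [0.06 0.04 0.02] 0.0219
True 34.89 [ 0.5127 -0.1997  0.1463] [-0.07  0.64  5.15] [ 0.07  0.11 -0.02] 0.022
```

View pics/seat.png

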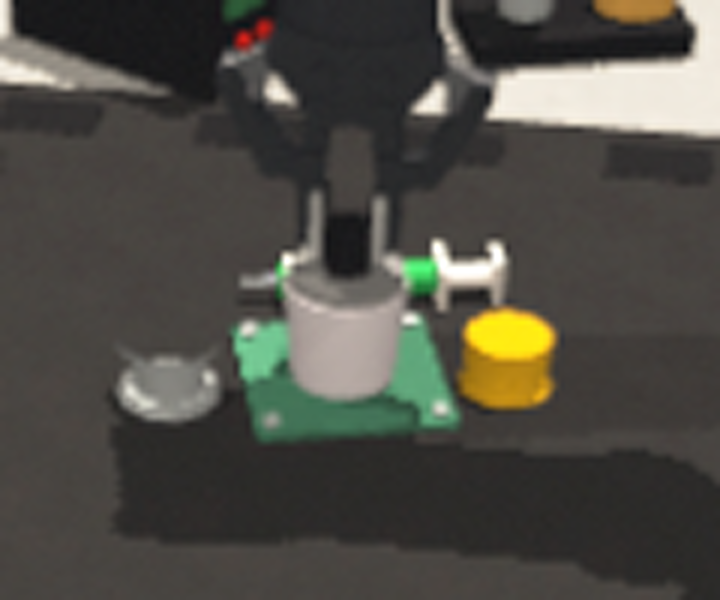

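It made contact at TCP z 0.1463, against an expected 0.1455–0.1465, and the flange lies on the rim at crop (345,285). I'll release, back off and check.

Run:
```python
from h import *
env.grip(.040); env.movel([.5125,-.1996,.22],.1); env.reach([.48,-.198,.30],quat(0))
c=calibration("wrist"); p,d=camera("wrist"); W=cloud(d,c)
H=(.5135,-.2011); print("flange",fit(W,*H,.06,.072),"knob",fit(W,*H,.08,.1,.025))
m=(np.hypot(W[...,0]-H[0],W[...,1]-H[1])<.027)&(W[...,2]>.06)&(W[...,2]<.072); q=W[m]
A=np.c_[q[:,:2]-q[:,:2].mean(0),np.ones(len(q))]; print("plane",np.linalg.lstsq(A,q[:,2],rcond=None)[0])
env.reach([.35,-.40,.32],quat(0))
pt,dt=camera("top"); T=cloud(dt,calibration("top"))
for k,v in P.items(): print(k,fit(T,*v,.048,.062))
print(env.get_state()["time"],env.get_state()["force"])
ps,_=camera("side")
cv2.imwrite("pics/fin.png",np.vstack([cv2.resize(np.hstack([p[:280],ps[60:340]]),(800,219)),cv2.resize(pt[130:300,60:450],(800,349))]))
```

```text
flange (0.5138, -0.2013, 29.9, np.float64(0.0653), 2471) knob (0.5133, -0.2016, 11.9, np.float64(0.0912), 644)
plane [0.00151632 0.0004484  0.06530334]
p1 None
p2 (0.5699, 0.1319, 29.3, np.float64(0.0537), 424)
p3 (0.4678, 0.2264, 28.9, np.float64(0.0537), 448)
p4 (0.4745, 0.1333, 28.8, np.float64(0.0537), 454)
38.4083 [ 0.41803923  0.59558312 -0.14860037]
```

View pics/fin.png

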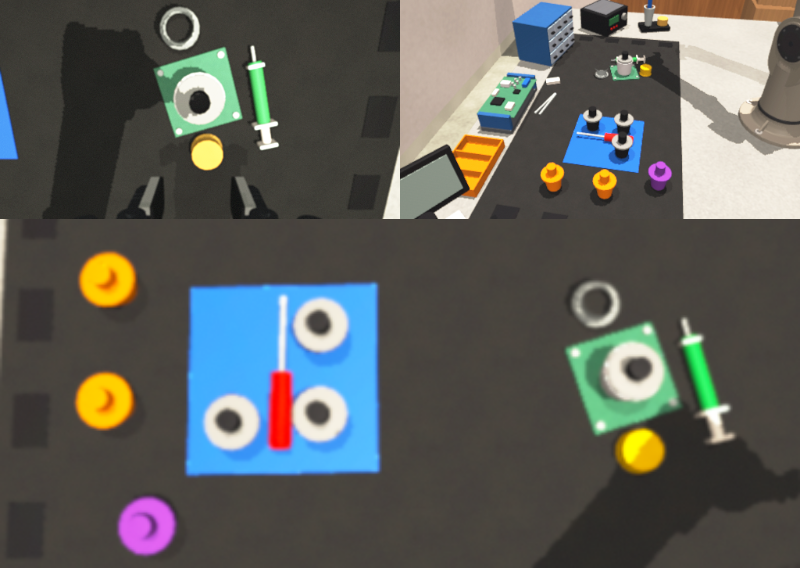

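The pot sits level in the collar: flange top at 0.0653 m, tilt under 0.1°. The other three are upright in their places, and nothing else has moved.

```bash
python3 -c "
from cell import job; job.job_done()"
```

```text
the job is handed in; nothing more can be done
```

The heaviest pot is seated in the holder's collar, the other three are back in their places, and the job is handed in at about 38 s on the robot's clock.

- **Weighing:** I lifted all four by their knobs. Three weighed 1.26, 1.29 and 1.28 N. The far-left pot in the top view weighed 3.15 N, and 3.22 N on a second lift (about 0.32 kg), so it went into the collar.
- **Seating:** In the last wrist picture the lid flange's top is at 0.0653 m (0.066 m expected), tilted under 0.1° and centred on the rim to within about 0.5 mm. The gripper was released and well clear.
- **Everything else:** The other three pots stand upright within about 1 mm of where they started. The screwdriver, syringe, spool, tin, tweezers, eraser and look-alikes look unmoved in the pictures; I did not measure them.
- **Disagreements:** The wrist and top cameras differed by about (2, 3) mm. I used their average, and the gripped pots matched it to about 1 mm. On first contact the pot pressed on the rim with about 8 N before the move stopped, more than the 3 N stop I had set.

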